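# Pop the stuck drawer with the release pin

### The job

The drawer of the grey steel drawer unit is latched shut. Take the long release pin (the one with the flat bar handle) from its wooden stand, push it straight down through the round hole in the unit's top until the hidden spring catch lets go and the drawer springs out, then put the pin back upright in the same hole of the stand and let go. Leave the short pin where it is.

Things in the scene. Friction and masses are not known exactly. Their poses are not given: they have to be found in the camera images.
- long_pin: Long release pin, 120-195 g, upright in a stand hole. Black flat bar handle 20 mm thick (pin's x), 46 wide (y), from 5 to 55 mm above the origin; grip it from above, fingers closing along the pin's x. Under it a steel guard disc 54 mm across, 5 mm thick, rests on the stand; under that a shaft 10 mm thick, 60 mm long. Origin: centre of the guard's underside (tip 60 mm below); z up the pin.
- short_pin: Short pin, not to be moved: round black handle 30 mm across, 50 mm high, same guard disc, shaft only 30 mm (too short for the catch). Origin: centre of the guard's underside, z up. It hangs in the other of the two holes (30 mm wide, 100 mm apart; which is which varies) of a fixed plywood stand, its top 85 mm above the bench. The bar handle's wide side runs roughly along this row.
- unit_hole (a point): Centre of the round access hole's mouth, 30 mm wide, flush in the top of the grey steel drawer unit (200 mm deep, 160 wide, 100 high, fixed). Axes are the unit's: z up, drawer opens to -x. The catch's flat plate lies 42 mm below the mouth, fills the opening and moves straight down; the pin's guard meets the unit's top when its tip is 60 mm down.
- drawer (a joint): How far the drawer is out, in m: 0 latched shut, 0.07 fully out; no handle. The spring catch lets go when its plate is pushed 8 to 9 mm down (pin tip about 51 mm below the hole's mouth) with 5 to 7 N; a spring then drives the drawer out in well under a second and it stays out.

How it is judged:
By the outcome, as a careful person would: the job done as asked, in the order asked, and still so for the second after the job is handed in, with the robot touching nothing.
It also fails if it takes over 64 s, if anything falls off the work surface, if the arm or the gripper's body presses on something with over 40 N, if the wrist force passes 120 N, or if a joint passes its speed limit or range.

### The arm

A 6-joint arm with a two-finger parallel gripper is mounted at the origin on the work surface. World frame = base frame: x ahead of the robot, y to its left, z up, the work surface at z = 0. Lengths are in m, angles in rad, forces in N, time in s.
With the tool pointing down it reaches from about 0.425 to 0.95 m from the base axis. Payload 3.5 kg.
Tool frame: the origin (TCP) lies at the very end of the fingers, on their centre line; the grasp point (between the pads) lies 19 mm behind it; z points along the fingers, y is the line along which they close (so a half turn about z gives the same grasp; the last joint's range is limited). The gripper opens to 85 mm and grips with 20 to 120 N. Pads are 22 mm wide; open, the fingers measure 114 mm over their backs; the gripper's body (76 mm by 85 mm) begins 54 mm behind the grasp point. The pads swing forward as they close: fully open they stand 13 mm farther back than shut.
Start: joints at [-1.453, 0.286, 1.577, -0, 1.279, -0.15], TCP at [0.179, -0.651, 0.231] pointing down, gripper open.
Joint ranges: [-2.77, 2.77], [-0.9, 2.22], [0.21, 2.48], [-1.53, 4.67], [0.24, 2.81], [-2.84, 2.84]. Speed limits (rad/s): [2.79, 2.79, 3.14, 3.14, 3.14, 3.14].

### API

Orientations are given as a unit quaternion [x, y, z, w].
In Python, from plant import ctrl, viewer, workorder gives the robot as it stands (ctrl), with the cameras (viewer) and the job (workorder).
- The arm moves only by the tool pendant, called after "Emit:" as name(argument=value, ...) on one line, values as JSON. Schema: {"type":"object","properties":{"plan":{"type":"array","items":{"type":"array","prefixItems":[{"type":"array","items":{"type":"number"},"minItems":3,"maxItems":3},{"type":"array","items":{"type":"number"},"minItems":3,"maxItems":3},{"type":"number"}],"minItems":3,"maxItems":3},"minItems":1,"maxItems":10},"grip_n":{"type":"number"},"only":{"type":"string"},"quiet":{"type":"boolean"},"lines":{"type":"string"}},"required":["plan"],"additionalProperties":false}. plan is a list of rows, 1 to 10 of them, each written [[dx, dy, dz], [rx, ry, rz], opening]: dx, dy, dz in fractions of the full range, 1 being 1 m, then a rotation vector rx, ry, rz in normalised numbers (1 is pi rad), then the opening from 0.0 (shut) to 1.0 (fully open); each row is the pose to reach, as a shift and turn from the pose commanded when the call began, along the tool's axes at that moment; what a row does not reach only later rows make up. A row lasts 1/8 s, in which the tool goes at most 0.0625 m and 0.188 rad, less where a joint would pass 70% of its speed; a pose out of reach is approached as far as the arm can. The fingers move at their own pace and stop on an object; grip_n is the grip in N (left out, the last holds). Time passes only in rows, so rows that do not move let the fingers close. The tool returns the time, the measured TCP pose, the force, the opening and the grip force at its end. only (a regular expression) keeps the lines of the reply that match it, lines (a string "A,B") keeps lines A to B, and quiet returns only ok. Input that does not fit is refused with a message, and nothing moves.
- ctrl.get_state(): the state, without advancing time (a new reading comes with each control period).
- viewer.read_camera(name): name is "side" or "top" or "wrist"; returns a dict with "pixels" (400x640x3 uint8, red, green, blue), "camera_matrix" (3x3 intrinsics, pixels), "xyz" and "orientation" of the camera in the world. Camera axes: x right, y down, z forward; pixel columns grow to the right and rows downward; lengths in m; the calibration is good to about 2 mm. A picture is of the moment at which its call begins. There is no depth.
- workorder.sign_off(): hands the job in; it is judged then, once.
The state is a dict: "time": time; "qpos": joint angles; "dq": joint speeds; "joint_efforts": joint torques, N m; "eef_pos": TCP position; "tcp_rot": TCP orientation; "contact_force": force on the tool from outside, world axes, zero at the start; "wrist_torque": the same for the moment, N m; "opening": opening from 0.0 (shut) to 1.0 (fully open); "finger_force": force on a finger pad.
Only numpy, scipy, OpenCV 4.12 (cv2) and the standard library are available. Lean on these libraries where they do the work, as an engineer would, in place of code of your own. Each camera call takes 0.05 s, during which the arm holds its last target. There are 200 camera calls.

## Working session

There is one attempt and no reset: what is moved stays moved. The work goes in short steps, Python scripts to look and compute and a tool call to move; the robot and the scene stay as the last step left them, time stands still between calls to the robot, and variables do not carry over. Pictures are saved under pics/ and viewed, at most 12 in all, crops included, and the job is handed in when it is done.

```bash
ls; mkdir -p pics
```

Create h.py:
```python
import numpy as np, cv2
from scipy.spatial.transform import Rotation as R
from plant import ctrl, viewer, workorder
def shot(n,f):
    c=viewer.read_camera(n); cv2.imwrite('pics/'+f,c['pixels'][:,:,::-1]); np.savez('pics/'+f[:-4],K=c['camera_matrix'],t=c['xyz'],q=c['orientation'],im=c['pixels']); return c
def load(f): return np.load('pics/'+f+'.npz')
def ray(c,u,v):
    d=R.from_quat(c['q']).apply(np.linalg.solve(c['K'],[u,v,1.])); return c['t'],d
def plane(c,u,v,z):
    o,d=ray(c,u,v); return o+d*(z-o[2])/d[2]
def proj(c,p):
    x=c['K']@R.from_quat(c['q']).inv().apply(np.asarray(p)-c['t']); return x[:2]/x[2]
def tri(*cuv):
    A=0;b=0
    for c,u,v in cuv:
        o,d=ray(c,u,v); d=d/np.linalg.norm(d); P=np.eye(3)-np.outer(d,d); A=A+P; b=b+P@o
    return np.linalg.solve(A,b)
```

Run:
```python
from h import *
for n in('side','top','wrist'):
    c=shot(n,n+'0.png'); print(n,c['camera_matrix'].tolist(),c['xyz'],c['orientation'])
s=ctrl.get_state(); print(s)
a=[cv2.imread('pics/%s0.png'%n) for n in('top','side')]
```

```text
pics
plant.py
side [[409.8724244970901, 0.0, 319.1932402717413], [0.0, 409.8724244970901, 201.95239784406752], [0.0, 0.0, 1.0]] [0.33535651 0.57843352 0.72151535] [-0.17477258  0.91063434 -0.36832815  0.06733519]
top [[455.7965976263376, 0.0, 317.1104214969289], [0.0, 455.7965976263376, 206.20003466708417], [0.0, 0.0, 1.0]] [0.47315191 0.01236317 0.96087297] [-0.70546516  0.70680282 -0.03270827  0.04097384]
wrist [[319.99376536722923, 0.0, 314.72916953814973], [0.0, 319.99376536722923, 203.7331257557886], [0.0, 0.0, 1.0]] [ 0.24142963 -0.63297462  0.37216642] [ 0.78825585 -0.60131245 -0.0798955   0.10340581]
{'time': 0.15, 'qpos': array([-1.45302271e+00,  2.87016214e-01,  1.57784133e+00, -7.07490807e-06,
        1.27858075e+00, -1.49984072e-01]), 'dq': array([ 0.00068551, -0.00298447, -0.00429147, -0.00012965,  0.00035466,
        0.00026043]), 'joint_efforts': array([ 1.84673256e-03, -4.06601322e+01, -2.93140286e+01, -8.86614703e-05,
        3.93907801e-03, -6.57205490e-06]), 'eef_pos': array([ 0.17856161, -0.65042849,  0.23022856]), 'tcp_rot': array([ 9.91051047e-01,  1.33480228e-01,  1.14754226e-05, -9.22751868e-04]), 'contact_force': array([-0.25114103,  0.1001523 ,  0.44119184]), 'wrist_torque': array([ 0.02535189, -0.00047311,  0.03507328]), 'finger_force': 0.0, 'opening': 0.996883773533424}
```

View pics/top0.png

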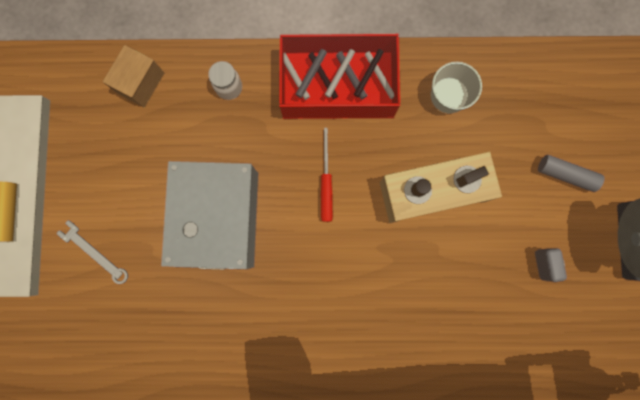

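View pics/side0.png

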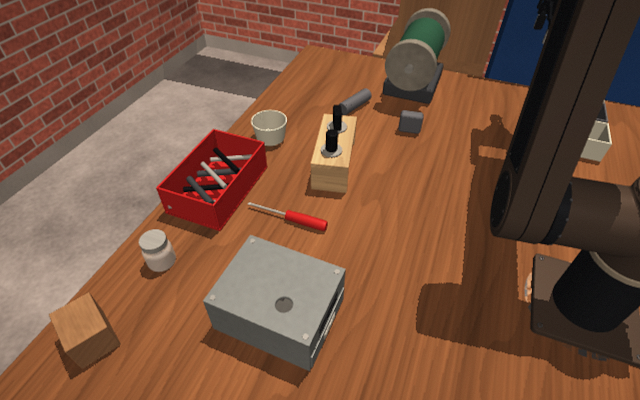

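The top view shows the hole at (190,230), the long pin's bar handle at (472,177) and the short pin at (421,187). In the side view the hole is at (284,304), the long pin at (337,118) and the short pin at (332,140). Next I'll measure these positions.

Run:
```python
from h import *
T=load('top0');S=load('side0')
a=T['im'][:,:,::-1];b=S['im'][:,:,::-1]
def blobs(im,x0,y0,x1,y1,lo,hi,mn=25):
    m=cv2.inRange(cv2.cvtColor(im[y0:y1,x0:x1],cv2.COLOR_BGR2GRAY),lo,hi)
    n,l,s,c=cv2.connectedComponentsWithStats(m)
    return [(s[i].tolist(),np.round(c[i]+[x0,y0],2).tolist()) for i in range(1,n) if s[i,4]>mn]
print('top dark',blobs(a,400,160,500,210,0,60)); print('side dark',blobs(b,310,95,360,165,0,60))
print('top hole',blobs(a,176,215,206,245,165,255),a[230,190],a[230,215]); print('side hole',blobs(b,268,290,300,318,0,118),b[304,284],b[290,300])
print(proj(S,plane(T,190,230,.1)))
big=np.hstack([cv2.resize(a[145:225,380:505],None,fx=3.2,fy=3.2,interpolation=2),cv2.resize(b[95:175,305:375],None,fx=3.2,fy=3.2,interpolation=2)])
big2=np.hstack([cv2.resize(a[150:280,150:265],None,fx=2,fy=2,interpolation=2),cv2.resize(b[230:370,195:355],(297,260),interpolation=2)])
w=max(big.shape[1],big2.shape[1]); f=lambda i:cv2.copyMakeBorder(i,0,0,0,w-i.shape[1],0)
cv2.imwrite('pics/crop1.png',np.vstack([f(big),f(big2)]))
```

```text
top dark [([57, 16, 10, 10, 67], [461.78, 180.64]), ([12, 23, 11, 13, 73], [415.66, 190.01])]
side dark [([16, 9, 34, 48, 555], [336.52, 125.61])]
top hole [([10, 9, 10, 12, 95], [190.14, 229.18])] [150 166 174] [137 149 151]
side hole [([7, 7, 18, 16, 225], [283.54, 304.09])] [ 90  99 107] [145 157 162]
[285.00295648 303.0606398 ]
```

View pics/crop1.png

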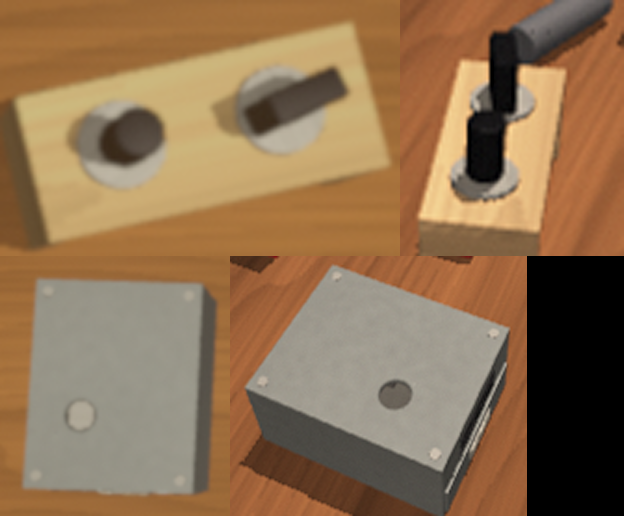

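The crop shows both pins standing in pale guard discs. The long pin's bar runs up and to the right, roughly along the stand row, and the hole is a clean circle in the unit's top. I'll get coarse positions first, then refine with the wrist camera.

Run:
```python
from h import *
T=load('top0');S=load('side0')
print('hole',tri((T,190.1,229.6),(S,283.5,304)), plane(T,190.1,229.6,.1))
# guard by low saturation
for nm,C,(x0,y0,x1,y1) in(('T',T,(390,150,500,215)),('S',S,(308,95,362,165))):
    im=C['im'][y0:y1,x0:x1][:,:,::-1]; h=cv2.cvtColor(im,cv2.COLOR_BGR2HSV)
    m=cv2.inRange(h,(0,0,130),(180,50,255))
    n,l,s,c=cv2.connectedComponentsWithStats(m)
    for i in range(1,n):
        if s[i,4]>40:
            ct=max(cv2.findContours((l==i).astype('u1'),0,1)[0],key=len); hull=cv2.convexHull(ct); e=cv2.minEnclosingCircle(hull)
            print(nm,s[i],np.array(e[0])+[x0,y0],e[1], plane(C,*(np.array(e[0])+[x0,y0]),.09))
# handle top ends in top view (z .14), from crop
for p in((261/3.2+380,120/3.2+145),(338/3.2+380,80/3.2+145)): print(plane(T,*p,.14))
print('long top side',plane(S,305+(505-400)/3.2,95+37/3.2,.14))
```

Add to h.py:
```python
def togo(p,yaw):
    "shift and turn in tool axes to TCP p, pointing down with tool y at world yaw (deg)"
    s=ctrl.get_state(); r=R.from_quat(s['tcp_rot']); y=np.radians(yaw)
    Y=np.array([np.cos(y),np.sin(y),0]); Z=np.array([0,0,-1.]); X=np.cross(Y,Z)
    t=R.from_matrix(np.c_[X,Y,Z])
    return np.round(r.inv().apply(np.array(p)-s['eef_pos']),4),np.round((r.inv()*t).as_rotvec(),3)
```

Run:
```python
from h import *
W=load('wrist0'); s=ctrl.get_state(); r=R.from_quat(s['tcp_rot'])
print('cam in tool',r.inv().apply(W['t']-s['eef_pos']),(r.inv()*R.from_quat(W['q'])).as_matrix().round(3))
print(togo((.615,-.268,.25),27))
```

```text
cam in tool [ 0.06528377 -0.00045797 -0.1419197 ] [[-0.001 -0.966 -0.259]
 [ 1.    -0.001  0.   ]
 [-0.    -0.259  0.966]]
(array([ 0.5221, -0.2534, -0.0192]), array([-1.000e-03, -2.000e-03, -1.774e+00]))
```

The manual's scale: turns go in shares of pi rad. Converting my numbers, -1.774 rad / 3.1416 = -0.5647.

Emit:
pendant(plan=[[[0.26, -0.13, -0.02], [0, 0, -0.2865], 1], [[0.26, -0.13, -0.02], [0, 0, -0.2865], 1], [[0.26, -0.13, -0.02], [0, 0, -0.2865], 1], [[0.26, -0.13, -0.02], [0, 0, -0.2865], 1], [[0.26, -0.13, -0.02], [0, 0, -0.2865], 1], [[0.522, -0.253, -0.019], [0, 0, -0.5647], 1], [[0.522, -0.253, -0.019], [0, 0, -0.5647], 1], [[0.522, -0.253, -0.019], [0, 0, -0.5647], 1], [[0.522, -0.253, -0.019], [0, 0, -0.5647], 1], [[0.522, -0.253, -0.019], [0, 0, -0.5647], 1]])

```text
time: 1.4
eef_pos: [0.6167, -0.2663, 0.2498]
tcp_rot: [0.52, 0.854, 0.0, -0.0]
contact_force: [0.7, 0.8, 0.2]
opening: 0.995
finger_force: 0.0
```

Run:
```python
from h import *
print(togo((.615,-.268,.25),27)); shot('wrist','w1.png')
```

```text
(array([-0.0007, -0.0023, -0.0002]), array([-0.   , -0.001,  0.006]))
```

View pics/w1.png

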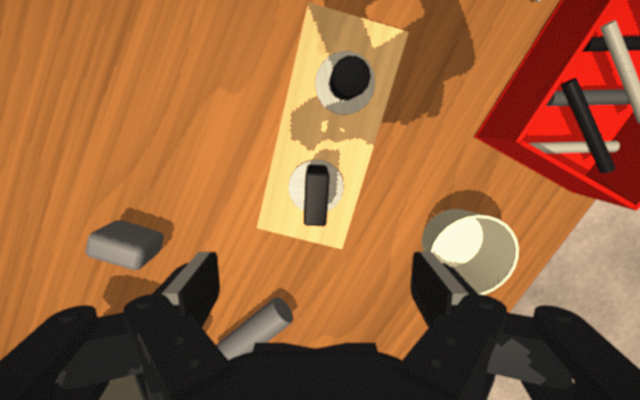

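The wrist view shows the long pin's guard disc at (316,187) with its bar between about v=165 and 225, so the bar is aligned with the image vertical. The short pin is at (346,80). I'll take a second view for stereo.

Emit:
pendant(plan=[[[-0.03, 0.05, 0], [0, 0, 0], 1], [[-0.03, 0.05, 0], [0, 0, 0], 1]])

```text
time: 1.7
eef_pos: [0.6747, -0.272, 0.2461]
tcp_rot: [0.522, 0.853, 0.0, -0.002]
contact_force: [-0.0, -0.4, -1.6]
opening: 0.997
finger_force: 0.0
```

Run:
```python
from h import *
shot('wrist','w2.png')
A=load('w1');B=load('w2')
g=plane(A,316,187,.09); u,v=proj(B,g); print(g,u,v); u,v=int(u),int(v)
a=A['im'][145:245,266:366,::-1]; b=B['im'][v-50:v+50,u-50:u+50,::-1]
print('b origin',u-50,v-50)
cv2.imwrite('pics/crop2.png',np.hstack([cv2.resize(x,(400,400),interpolation=2) for x in(a,b)]))
```

```text
[ 0.61688079 -0.26451253  0.09      ] 263.5355747128431 155.16771067964885
b origin 213 105
```

View pics/crop2.png

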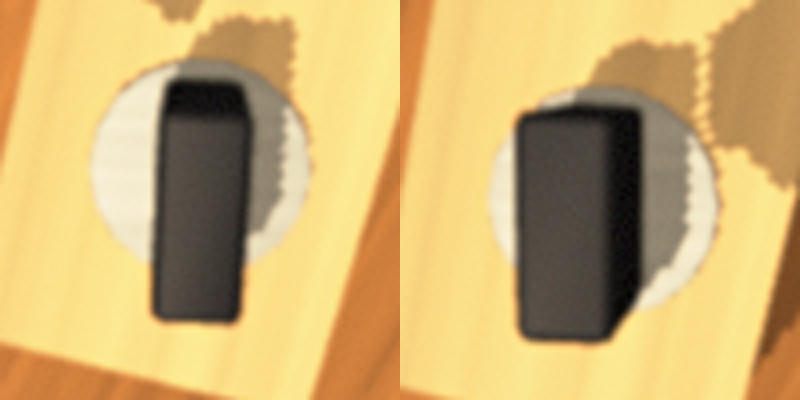

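The crops show the top face of the bar and the guard outline clearly in both views. In A the top-face corners are (162,116), (249,116), (238,322) and (153,320), and the guard centre is (202,165). In B they are (118,114), (207,120), (207,340) and (120,338), with the guard centre at (204,199). These are crop pixels.

Run:
```python
from h import *
A=load('w1');B=load('w2')
f=lambda p,o:[(p[0]+.5)/4-.5+o[0],(p[1]+.5)/4-.5+o[1]]
a=[(162,116),(249,116),(238,322),(153,320),(202,165)];b=[(118,114),(207,120),(207,340),(120,338),(204,199)]
P=np.array([tri((A,*f(p,(266,145))),(B,*f(q,(213,105)))) for p,q in zip(a,b)])
print(P.round(4)); c=P[:4].mean(0); print('top',c,'guard',P[4])
d=(P[3]+P[2]-P[0]-P[1])/2; print('len',np.linalg.norm(d),'dir',np.degrees(np.arctan2(d[1],d[0])))
w=(P[1]+P[2]-P[0]-P[3])/2; print('w',np.linalg.norm(w),np.degrees(np.arctan2(w[1],w[0])))
for C,o,ps in((A,(266,145),a),(B,(213,105),b)):
    Q=np.array([plane(C,*f(p,o),.14) for p in ps[:4]]); d=Q[3]+Q[2]-Q[0]-Q[1]
    print(Q.mean(0),np.degrees(np.arctan2(d[1],d[0])),'guard',plane(C,*f(ps[4],o),.09))
S=load('side0');print('pred in side',proj(S,c),proj(S,P[4]))
print(ctrl.get_state()['eef_pos'])
```

```text
[[ 0.5999 -0.2488  0.139 ]
 [ 0.6154 -0.2416  0.1378]
 [ 0.6336 -0.2806  0.1392]
 [ 0.6178 -0.2886  0.1379]
 [ 0.6166 -0.2638  0.089 ]]
top [ 0.6166859  -0.26492837  0.13849618] guard [ 0.61656887 -0.26381921  0.08899935]
len 0.04329721933426654 dir -65.452575743693
w 0.017380201527906092 25.931818615581303
[ 0.61650206 -0.2646635   0.14      ] -65.32176593585028 guard [ 0.61647895 -0.26347566  0.09      ]
[ 0.61687059 -0.26455951  0.14      ] -65.51226367652228 guard [ 0.61664894 -0.26381006  0.09      ]
pred in side [337.04403837 109.47700157] [336.23256268 125.93575038]
[ 0.67364881 -0.27236995  0.24756564]
```

Run:
```python
from h import *
print(togo((.6166,-.2642,.17),25),togo((.6166,-.2642,.101),25))
```

```text
(array([ 0.033 , -0.0469,  0.0778]), array([-0.002, -0.003,  0.036])) (array([ 0.0327, -0.0468,  0.1468]), array([-0.002, -0.003,  0.036]))
```

To row units: 0.036 rad / 3.1416 = 0.0115.

Emit:
pendant(plan=[[[0.033, -0.047, 0.03], [0, 0, 0.0115], 1], [[0.033, -0.047, 0.03], [0, 0, 0.0115], 1], [[0.033, -0.047, 0.07], [0, 0, 0.0115], 1], [[0.033, -0.047, 0.07], [0, 0, 0.0115], 1], [[0.033, -0.047, 0.07], [0, 0, 0.0115], 1]])

```text
time: 2.38
eef_pos: [0.6173, -0.2657, 0.1828]
tcp_rot: [0.538, 0.843, 0.0, 0.002]
contact_force: [0.1, 0.3, 0.1]
opening: 1.0
finger_force: 0.0
```

Run:
```python
from h import *
print(togo((.6166,-.2642,.101),25))
```

```text
(array([ 0.0019, -0.0002,  0.0818]), array([ 0.002,  0.003, -0.002]))
```

Emit:
pendant(plan=[[[0.002, 0, 0.04], [0, 0, 0], 1], [[0.002, 0, 0.08], [0, 0, 0], 1], [[0.002, 0, 0.08], [0, 0, 0], 1], [[0.002, 0, 0.08], [0, 0, 0], 1]])

```text
time: 2.88
eef_pos: [0.6173, -0.264, 0.1035]
tcp_rot: [0.538, 0.843, 0.0, 0.002]
contact_force: [0.0, -0.2, 1.4]
opening: 0.998
finger_force: 0.0
```

Run:
```python
from h import *
print(togo((.6166,-.2642,.101),25)); shot('wrist','w3.png')
```

```text
(array([ 0.0001, -0.0007,  0.0025]), array([ 0.003,  0.004, -0.001]))
```

View pics/w3.png

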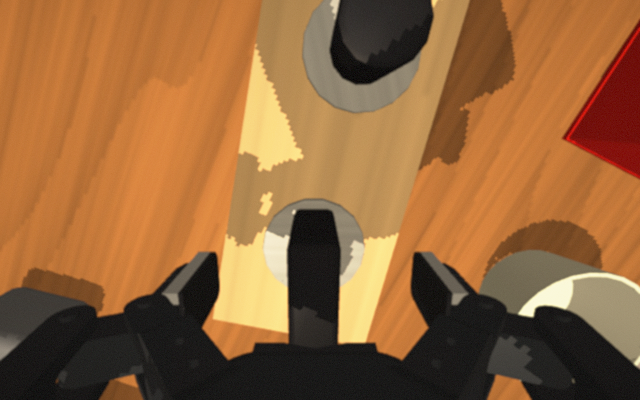

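The bar at u≈315 lies midway between the pads at u=216 and 413, so I'll close.

Emit:
pendant(plan=[[[0, 0, 0.001], [0, 0, 0], 0], [[0, 0, 0.001], [0, 0, 0], 0], [[0, 0, 0.001], [0, 0, 0], 0], [[0, 0, 0.001], [0, 0, 0], 0], [[0, 0, 0.001], [0, 0, 0], 0], [[0, 0, 0.001], [0, 0, 0], 0]], grip_n=80)

```text
time: 3.68
eef_pos: [0.6158, -0.2631, 0.0997]
tcp_rot: [0.538, 0.843, 0.0, 0.0]
contact_force: [-0.1, 0.3, 2.6]
opening: 0.223
finger_force: 78.4
```

Emit:
pendant(plan=[[[0, 0, -0.03], [0, 0, 0], 0], [[0, 0, -0.06], [0, 0, 0], 0], [[0, 0, -0.1], [0, 0, 0], 0], [[0, 0, -0.13], [0, 0, 0], 0], [[0, 0, -0.13], [0, 0, 0], 0]])

```text
time: 4.3
eef_pos: [0.6167, -0.2636, 0.2322]
tcp_rot: [0.538, 0.843, 0.0, 0.003]
contact_force: [-0.2, -0.4, -2.3]
opening: 0.224
finger_force: 78.1
```

Run:
```python
from h import *
for n in('top','side','wrist'): shot(n,n+'4.png')
A,B,W=[load(n+'4')['im'][:,:,::-1] for n in('top','side','wrist')]
cv2.imwrite('pics/v4.png',np.vstack([np.hstack([cv2.resize(A[100:260,360:560],(400,300)),cv2.resize(B[40:200,240:440],(400,300))]),np.hstack([cv2.resize(W,(480,300)),cv2.resize(A[140:290,150:270],(320,300))])]))
print(togo((.52,.264,.2),25))
```

```text
(array([0.517 , 0.1362, 0.028 ]), array([-0.002, -0.004, -0.001]))
```

View pics/v4.png

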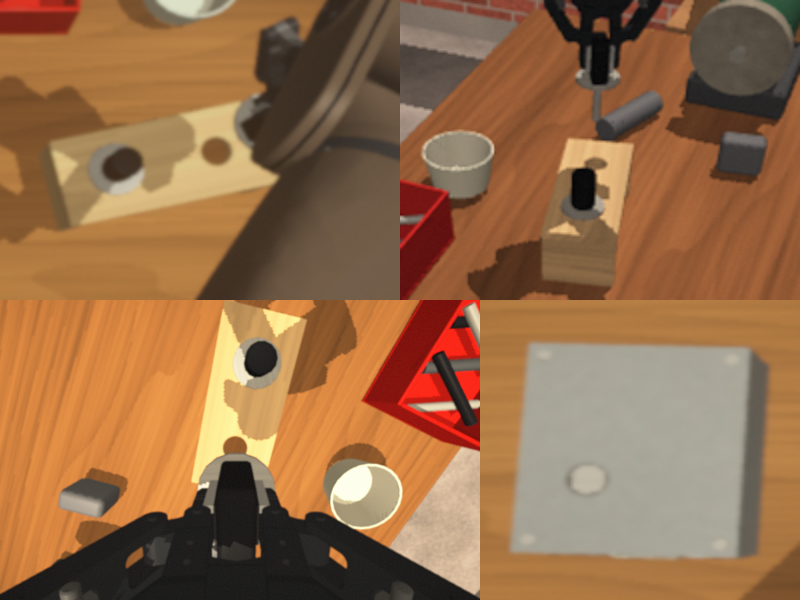

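The pin is held upright, with the guard over the tip at side crop (598,78) and (597,120). The empty stand hole is visible at top pixel ≈(468,180) and side pixel ≈(338,126), and the short pin hasn't moved. I'll measure the stand hole and go to the unit.

Run:
```python
from h import *
T=load('top4');S=load('side4');print('stand hole',tri((T,467.75,180.3),(S,337.8,126.2)),plane(T,467.75,180.3,.085),plane(S,337.8,126.2,.085))
```

```text
stand hole [ 0.61422502 -0.26915344  0.08529706] [ 0.61449622 -0.26919376  0.085     ] [ 0.61412739 -0.269588    0.085     ]
```

Emit:
pendant(plan=[[[0.05, 0.013, 0], [0, 0, 0], 0], [[0.1, 0.026, 0], [0, 0, 0], 0], [[0.155, 0.04, 0], [0, 0, 0], 0], [[0.21, 0.055, 0], [0, 0, 0], 0], [[0.27, 0.07, 0], [0, 0, 0], 0], [[0.33, 0.087, 0], [0, 0, 0], 0], [[0.39, 0.103, 0], [0, 0, 0], 0], [[0.45, 0.119, 0], [0, 0, 0], 0], [[0.495, 0.13, 0], [0, 0, 0], 0], [[0.517, 0.136, 0], [0, 0, 0], 0]])

```text
time: 5.7
eef_pos: [0.5188, 0.2653, 0.2264]
tcp_rot: [0.537, 0.844, -0.002, -0.002]
contact_force: [-0.1, 0.1, -0.7]
opening: 0.226
finger_force: 78.2
```

Emit:
pendant(plan=[[[0, 0, 0], [0, 0, 0], 0], [[0, 0, 0], [0, 0, 0], 0]])

```text
time: 5.95
eef_pos: [0.5205, 0.2624, 0.2276]
tcp_rot: [0.538, 0.843, -0.001, -0.001]
contact_force: [0.5, -0.9, -2.3]
opening: 0.22
finger_force: 78.2
```

Run:
```python
from h import *
for n in('top','side'): shot(n,n+'5.png')
A,B=[load(n+'5')['im'][:,:,::-1] for n in('top','side')]
cv2.imwrite('pics/v5.png',np.hstack([cv2.resize(A[140:290,130:280],(400,400)),cv2.resize(B[190:350,195:355],(400,400))]))
print(togo((.52,.264,.2),25))
```

```text
(array([ 0.0022, -0.0001,  0.0285]), array([-0.001,  0.   , -0.003]))
```

View pics/v5.png

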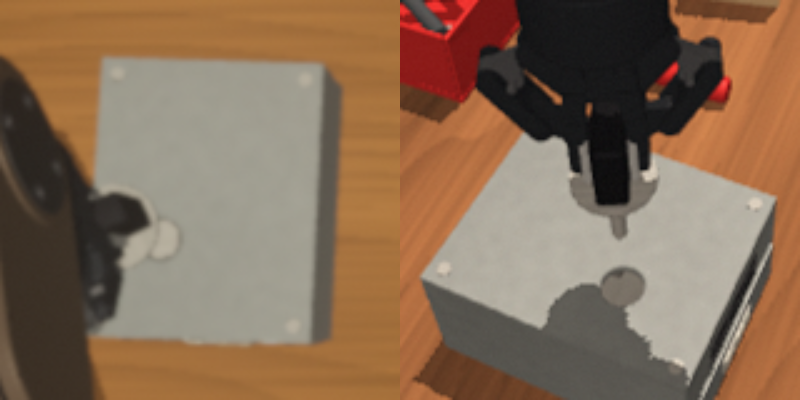

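The side view shows the tip at crop (618,236) above the hole at crop (623,287), and the top view shows the guard beside the hole from parallax. I'll check this numerically.

Run:
```python
from h import *
S=load('side5');T=load('top5')
tip=np.array([.5213,.2616,.1525]); print('pred tip px',proj(S,tip),'seen',(282.2,284.4),'tip if z ok',plane(S,282.2,283.9,.1525))
print('tip over hole predicted from centre',proj(S,[.52,.2637,.1525]))
print('hole',tri((T,130+165.5*.375,140+240*.375),(S,195+223*.4,190+287*.4)))
print(togo((.52,.2640,.2),25))
```

```text
pred tip px [282.12303173 284.77561429] seen (282.2, 284.4) tip if z ok [0.52188595 0.26006194 0.1525    ]
tip over hole predicted from centre [282.29931097 286.075531  ]
hole [0.51992061 0.26225421 0.09128614]
(array([ 0.0022, -0.0001,  0.0285]), array([-0.001,  0.   , -0.003]))
```

Emit:
pendant(plan=[[[0.002, 0, 0.02], [0, 0, 0], 0], [[0.002, 0, 0.04], [0, 0, 0], 0], [[0.002, 0, 0.05], [0, 0, 0], 0], [[0.002, 0, 0.06], [0, 0, 0], 0], [[0.002, 0, 0.07], [0, 0, 0], 0], [[0.002, 0, 0.08], [0, 0, 0], 0], [[0.002, 0, 0.08], [0, 0, 0], 0]])

```text
time: 6.92
eef_pos: [0.5196, 0.2649, 0.1482]
tcp_rot: [0.538, 0.843, -0.001, -0.001]
contact_force: [-0.4, 0.6, -0.9]
opening: 0.227
finger_force: 78.2
```

Emit:
pendant(plan=[[[0, 0, 0.008], [0, 0, 0], 0], [[0, 0, 0.016], [0, 0, 0], 0], [[0, 0, 0.02], [0, 0, 0], 0], [[0, 0, 0.024], [0, 0, 0], 0], [[0, 0, 0.027], [0, 0, 0], 0], [[0, 0, 0.027], [0, 0, 0], 0], [[0, 0, 0.027], [0, 0, 0], 0]])

```text
time: 7.8
eef_pos: [0.5204, 0.2651, 0.1225]
tcp_rot: [0.538, 0.843, 0.0, 0.0]
contact_force: [-1.2, 0.7, 2.5]
opening: 0.226
finger_force: 78.7
```

Run:
```python
from h import *
for n in('top','side'): shot(n,n+'6.png')
A,B=[load(n+'6')['im'][:,:,::-1] for n in('top','side')]
cv2.imwrite('pics/v6.png',np.hstack([cv2.resize(A[140:320,130:310],(400,400)),cv2.resize(B[210:370,195:355],(400,400))]))
```

```text
(no output)
```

View pics/v6.png

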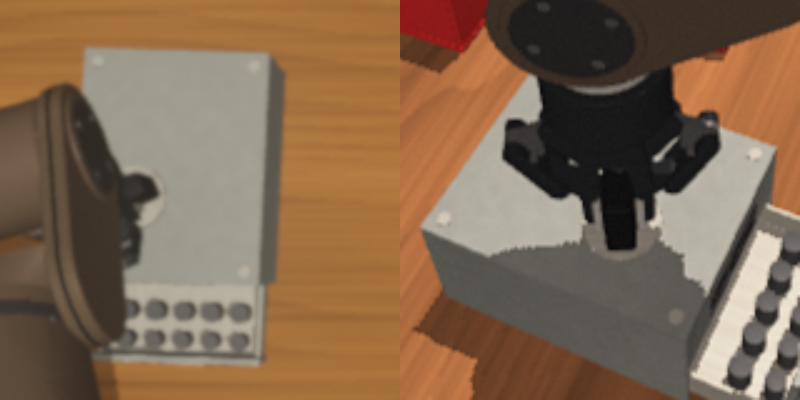

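The drawer is out, with the tray visible in both views. I'll lift straight up and go back.

Emit:
pendant(plan=[[[0, 0, -0.02], [0, 0, 0], 0], [[0, 0, -0.04], [0, 0, 0], 0], [[0, 0, -0.07], [0, 0, 0], 0], [[0, 0, -0.11], [0, 0, 0], 0], [[0, 0, -0.11], [0, 0, 0], 0]])

```text
time: 8.52
eef_pos: [0.5223, 0.2657, 0.2379]
tcp_rot: [0.538, 0.843, 0.004, 0.003]
contact_force: [-0.3, 0.5, -1.1]
opening: 0.22
finger_force: 78.2
```

Run:
```python
from h import *
print(togo((.614,-.2676,.232),25))
```

```text
(array([-0.5222, -0.1417,  0.0053]), array([ 0.009,  0.001, -0.001]))
```

Emit:
pendant(plan=[[[-0.05, -0.014, 0], [0, 0, 0], 0], [[-0.1, -0.028, 0], [0, 0, 0], 0], [[-0.155, -0.043, 0], [0, 0, 0], 0], [[-0.21, -0.058, 0], [0, 0, 0], 0], [[-0.27, -0.074, 0], [0, 0, 0], 0], [[-0.33, -0.09, 0], [0, 0, 0], 0], [[-0.39, -0.106, 0], [0, 0, 0], 0], [[-0.45, -0.122, 0], [0, 0, 0], 0], [[-0.5, -0.135, 0.005], [0, 0, 0], 0], [[-0.522, -0.142, 0.005], [0, 0, 0], 0]])

```text
time: 9.78
eef_pos: [0.6104, -0.2705, 0.2251]
tcp_rot: [0.539, 0.842, -0.0, -0.002]
contact_force: [-0.7, -0.8, -1.4]
opening: 0.224
finger_force: 78.3
```

Emit:
pendant(plan=[[[0, 0, 0], [0, 0, 0], 0], [[0, 0, 0], [0, 0, 0], 0]])

```text
time: 10.02
eef_pos: [0.6112, -0.2666, 0.227]
tcp_rot: [0.537, 0.843, 0.0, -0.001]
contact_force: [0.5, -0.1, -1.4]
opening: 0.227
finger_force: 78.3
```

Run:
```python
from h import *
for n in('top','side'): shot(n,n+'7.png')
A,B=[load(n+'7')['im'][:,:,::-1] for n in('top','side')]
cv2.imwrite('pics/v7.png',np.hstack([cv2.resize(A[130:230,390:490],(400,400),interpolation=2),cv2.resize(B[60:160,290:390],(400,400),interpolation=2)]))
print(togo((.614,-.2676,.232),25))
```

```text
(array([-0.0022,  0.0018, -0.0045]), array([ 0.   , -0.   ,  0.001]))
```

View pics/v7.png

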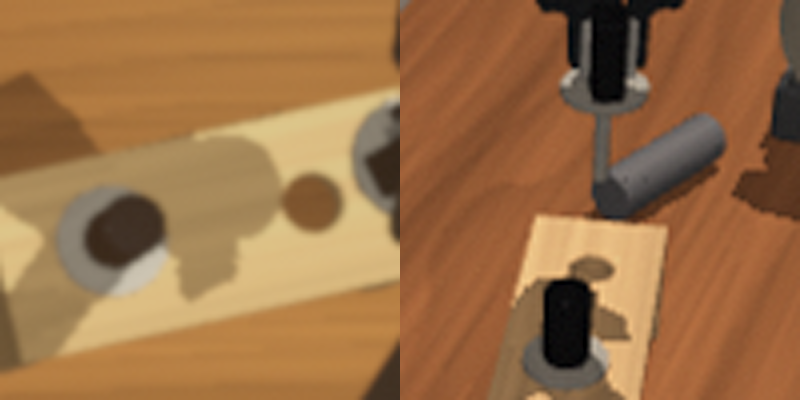

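The empty stand hole is at top crop (312,203) and side crop (592,268). The pin hangs straight, with its tip at side crop (603,183).

Run:
```python
from h import *
S=load('side7');T=load('top7')
print('hole',tri((T,467.6,180.4),(S,337.6,126.6)))
print('pred tip',proj(S,[.612,-.2675,.1523]),'seen 340.4 105.4', plane(S,340.4,105.2,.1523),'want',proj(S,[.6143,-.269,.1523]))
```

```text
hole [ 0.614505   -0.26926676  0.08383747]
pred tip [339.35906954 104.61711615] seen 340.4 105.4 [ 0.6087039 -0.2660042  0.1523   ] want [338.69619256 104.11825605]
```

Emit:
pendant(plan=[[[-0.004, 0.0026, 0.02], [0, 0, 0], 0], [[-0.004, 0.0026, 0.04], [0, 0, 0], 0], [[-0.004, 0.0026, 0.055], [0, 0, 0], 0], [[-0.004, 0.0026, 0.07], [0, 0, 0], 0], [[-0.004, 0.0026, 0.085], [0, 0, 0], 0], [[-0.004, 0.0026, 0.1], [0, 0, 0], 0], [[-0.004, 0.0026, 0.11], [0, 0, 0], 0], [[-0.004, 0.0026, 0.11], [0, 0, 0], 0]])

```text
time: 11.12
eef_pos: [0.6149, -0.2705, 0.1161]
tcp_rot: [0.538, 0.843, -0.0, -0.001]
contact_force: [0.5, -0.0, -0.7]
opening: 0.227
finger_force: 78.3
```

Emit:
pendant(plan=[[[0, 0, 0.006], [0, 0, 0], 0], [[0, 0, 0.011], [0, 0, 0], 0], [[0, 0, 0.015], [0, 0, 0], 0], [[0, 0, 0.015], [0, 0, 0], 0]])

```text
time: 11.62
eef_pos: [0.6152, -0.2706, 0.1018]
tcp_rot: [0.538, 0.843, 0.0, -0.0]
contact_force: [-0.6, 1.1, -0.7]
opening: 0.225
finger_force: 78.3
```

Emit:
pendant(plan=[[[0, 0, 0.001], [0, 0, 0], 0], [[0, 0, 0.001], [0, 0, 0], 0.3], [[0, 0, 0.001], [0, 0, 0], 0.4], [[0, 0, 0.001], [0, 0, 0], 0.7], [[0, 0, 0.001], [0, 0, 0], 1], [[0, 0, 0.001], [0, 0, 0], 1], [[0, 0, 0.001], [0, 0, 0], 1]], grip_n=20)

```text
time: 12.5
eef_pos: [0.6154, -0.2708, 0.1013]
tcp_rot: [0.538, 0.843, -0.0, 0.0]
contact_force: [-0.7, -0.1, 0.2]
opening: 1.002
finger_force: 0.0
```

Emit:
pendant(plan=[[[0, 0, -0.03], [0, 0, 0], 1], [[0, 0, -0.07], [0, 0, 0], 1], [[0, 0, -0.12], [0, 0, 0], 1], [[0, 0, -0.17], [0, 0, 0], 1], [[-0.06, 0, -0.17], [0, 0, 0], 1], [[-0.12, 0, -0.17], [0, 0, 0], 1], [[-0.12, 0, -0.17], [0, 0, 0], 1]])

```text
time: 13.38
eef_pos: [0.6657, -0.3832, 0.2676]
tcp_rot: [0.539, 0.842, -0.0, -0.002]
contact_force: [-1.1, -0.1, -0.8]
opening: 0.998
finger_force: 0.0
```

Run:
```python
from h import *
for n in('top','side','wrist'): shot(n,n+'8.png')
A,B,W=[load(n+'8')['im'][:,:,::-1] for n in('top','side','wrist')]
cv2.imwrite('pics/v8.png',np.vstack([np.hstack([cv2.resize(A[130:230,390:510],(400,300)),cv2.resize(B[80:180,280:400],(400,300))]),np.hstack([cv2.resize(W,(480,300)),cv2.resize(A[140:330,120:320],(320,300))])]))
```

```text
(no output)
```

View pics/v8.png

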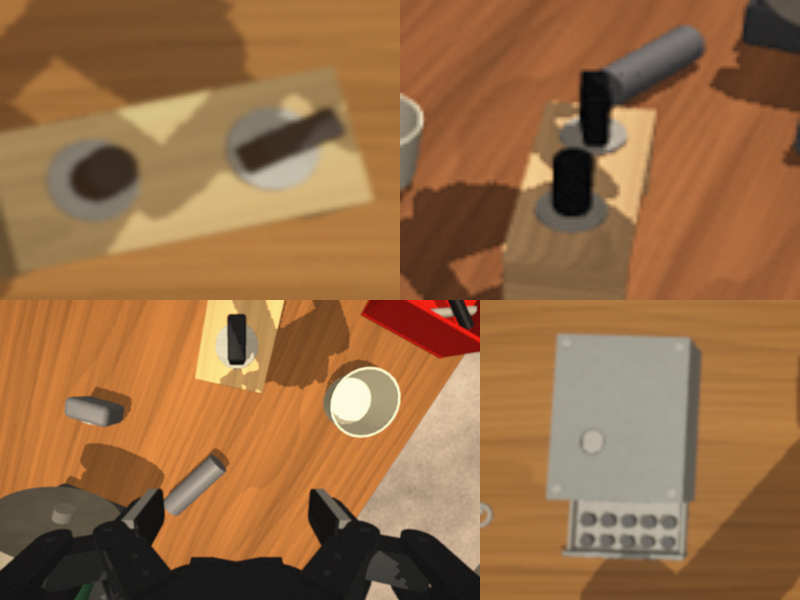

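The long pin stands upright in its hole, guard flat on the stand. The short pin is untouched, the drawer is out and the arm is clear.

```bash
python3 -c "
from plant import ctrl, viewer, workorder
print(workorder.sign_off())"
```

```text
the job is handed in; nothing more can be done
None
```

The job is handed in at about 13.5 s of the 64 s allowed: the drawer sprang open, the long pin is back upright in its stand hole and released, and the short pin was left where it was.

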